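# Seat a bayonet lamp cartridge and hold it for the lamp check

### The arm

A 7-joint arm with a two-finger parallel gripper is mounted at the origin on a cart in front of the work surface, level with it; the furniture and walls round the work are solid. World frame = base frame: x ahead of the robot, y to its left, z up, the work surface at z = 0. Lengths are in m, angles in rad, forces in N, time in s.
With the tool pointing down it reaches from about 0.425 to 0.925 m from the base axis. Payload 6.8 kg.
Tool frame: the origin (TCP) lies at the very end of the fingers, on their centre line; the grasp point (between the pads) lies 19 mm behind it; z points along the fingers, y is the line along which they close (so a half turn about z gives the same grasp; the last joint's range is limited). The gripper opens to 85 mm and grips with 20 to 120 N. Pads are 22 mm wide; open, the fingers measure 114 mm over their backs; the gripper's body (76 mm by 85 mm) begins 54 mm behind the grasp point. The pads swing forward as they close: fully open they stand 13 mm farther back than shut.
Start: joints at [1.044, 0.477, 0.022, 1.555, -0.011, 1.109, -0.083], TCP at [0.275, -0.617, 0.231] pointing down, gripper open.
Joint ranges: [-2.96, 2.96], [-0.34, 2.1], [-1.41, 1.46], [0.24, 2.44], [-1.37, 4.51], [0.17, 1.92], [-2.96, 2.96]. Speed limits (rad/s): [2.39, 2.39, 3.14, 3.14, 3.14, 3.14, 3.14].

### API

Orientations are given as a rotation vector (axis times angle).
In Python, from bench import get_obs, grab_frame, hand_in gives the robot as it stands.
- The arm moves only by the tool drive_tool, never from a script. Its argument "rows" is a list of rows, each an object with "offset": the shift along the tool's x, y, z as a fraction of full scale, a list of three; "rotation": the turn, a rotation vector about the tool's x, y, z as a fraction of full scale, a list of three; "claw": the opening, from 0 (shut) to 1 (fully open). In form: [{"offset": [tx, ty, tz], "rotation": [wx, wy, wz], "claw": claw}, ...]. A call has 1 to 20 rows; each row is the pose to reach, as a shift and turn from the pose commanded when the call began, along the tool's axes at that moment; what a row does not reach only later rows make up. Full scale, the value 1, is 0.15 m for a shift and 2 rad for a turn. A row lasts 1/12 s, in which the tool goes at most 41.7 mm and 7.16 degrees, less where a joint would pass 70% of its speed; a pose out of reach is approached as far as the arm can. A call with a number of a shift or a turn outside -1 to 1 is refused whole. A call with a gripper value outside its range is refused whole. The fingers move at their own pace and stop on an object; "force" is the grip in N (left out, the last holds). Time passes only in rows, so rows that repeat a pose let the fingers close. It gives the time, the measured TCP pose, the force, the opening and the grip force at its end, in the units of the state.
- get_obs(): the state, without advancing time (a new reading comes with each control period).
- grab_frame(name): name is "scene" or "top" or "wrist"; returns a dict with "frame" (480x640x3 uint8, red, green, blue), "z_map" (480x640 float32, m along the optical axis (not along the pixel's ray), 0 where there is no reading), "vfov" (degrees; the focal length in pixels is half the picture's height over the tangent of half this angle, whatever the lens; pixels are square), "cx", "cy" (the principal point, pixels), "R" (3x3) and "t" (3): a world point X has camera coordinates R X + t. Camera axes: x right, y down, z forward; pixel columns grow to the right and rows downward; lengths in m; the calibration is good to about 2 mm. The wrist camera is an equidistant fisheye: a pixel r from the principal point sees the ray r / f radians off the axis. A picture is of the moment at which its call begins.
- hand_in(): hands the job in; it is judged then, once.
The state is a dict: "clock": time; "joints": joint angles; "qvel": joint speeds; "tau": joint torques, N m; "tcp_pos": TCP position; "orientation": TCP orientation; "contact_force": force on the tool from outside, world axes, zero at the start; "moment": the same for the moment, N m; "grip_width": finger opening in m; "gripper_force": force on a finger pad.
Only numpy, scipy, OpenCV 4.12 (cv2) and the standard library are available. Lean on these libraries where they do the work, as an engineer would, in place of code of your own. Each camera call takes 0.05 s, during which the arm holds its last target. There are 200 camera calls.

### The job

Take the lamp cartridge with the orange grip out of the rack, turn it so that its two side pins match the slots of the round black socket, push it straight down against the spring until its flange is home on the rim, and then twist it a full quarter turn clockwise (seen from above), up to the stop, against the return spring. Finish while still holding it there, pressed home and twisted, for the lamp check: do not let go. Leave the blue spare in its well and do not disturb the flask or the vial.

Things in the scene. Friction and masses are not known exactly. Their poses are not given: they have to be found in the camera images.
- cart_orange: Bayonet lamp cartridge with an ORANGE grip, the one to fit; about 120 g, 82 mm high. Origin: centre of its flat foot, z up. Barrel 28 mm in diameter to z = 34 mm (foot chamfered); a 6 mm brass cross pin at z = 9 mm sticks out to 19 mm from the axis along +x and -x; black flange, 52 mm in diameter, z = 34 to 40 mm. Half a turn about z makes no difference.
- grip_orange (a point): Middle of the orange cartridge's grip, 61 mm above its foot, axes as the cartridge: a flat upright block 40 mm long along x (the line of the pins), 16 mm thick along y, from z = 40 to 82 mm above the foot. Take it across its thickness.
- cart_blue: The spare cartridge, the same in every size but with a BLUE grip; stays in its well.
- rack: Fixed aluminium rack, 80 x 210 x 46 mm, origin under its centre; two round wells of 43 mm diameter at y = -55 and +55 mm. The cartridges hang in them upright by the flange, one in each, turned any way, foot 12 mm above the desk; lift one by more than 36 mm to clear.
- socket: Fixed lamp socket: grey round base of 110 mm diameter, 18 mm high, and an upright black tube of 54 mm diameter, rim 62 mm above the desk. Origin under its centre, z up. Bore 33 mm in diameter; two pin slots about 10 mm wide, out to 22 mm from the axis, on its +x and -x sides, marked by white bars on base and tube. The slots go 18 mm deep; below them the pins can turn.
- socket_rim (a point): Centre of the socket's mouth at rim height, axes as the socket. A cartridge with its pins in the slots meets the plunger when its foot is 24 mm below the rim; after 6 mm of pressing the pins are below the slots, after 10 mm the flange is home on the rim (foot 34 mm below it).
- plunger (a joint): Spring plunger in the socket, in m, 0 up, grows as it is pressed; about 0.010 with the flange home on the rim (mechanical end 0.012). Pushes back with 6 N at 0 to 12 N at 0.010.
- collar (a joint): Return collar inside the socket, in rad, 0 at rest; once the pins are below the slots it is turned by them, clockwise from above positive. It starts to move about 0.14 rad after the pins leave the middle of the slots and stops at 1.45 (cartridge turned about 1.6 rad, a quarter turn). Spring torque 0.03 to 0.16 N m.
- flask: Loose small conical flask with pink contents, 65 mm diameter, 86 mm high, bystander; origin under its centre.
- vial: Loose glass vial with black cap, 24 mm diameter, 60 mm high, bystander; origin under its centre.
Mind the look-alikes: they are no part of the job. Leave any green or red look-alike of the socket alone.

How it is judged:
On the way, in this order (a step that is already met when the one before it is completed fails the run):
1. the orange cartridge is lifted clear of the rack (height (world z) of cart_orange above 0.055 m and contact force between the fingers and cart_orange above 0.3 N), for 0.1 s.
2. it is pushed into the socket with its pins down the slots, not yet twisted (value of joint plunger above 0.005 m and value of joint collar below 0.35 rad and horizontal distance between cart_orange and socket_rim below 0.005 m and angle between the x axis of cart_orange and the x axis of socket, either way round below 0.5 rad).
At the end, for the whole second after the job is handed in: Orange cartridge in the socket, within 5 mm of its axis, upright within 0.1 rad, flange under 3 mm off the rim (plunger past 7.5 mm), twisted clockwise to within 0.35 rad of 90 degrees (collar past 1.15 rad), at rest, fingers still holding it with over 2 N (value of joint plunger above 0.0075 m and value of joint collar above 1.15 rad and z of cart_orange in the frame of socket_rim below -0.031 m and horizontal distance between cart_orange and socket_rim below 0.005 m and angle between the x axis of cart_orange and the y axis of socket, either way round below 0.35 rad and angle between cart_orange's own z axis and vertical below 0.1 rad and contact force between the fingers and cart_orange above 2 N and linear speed of cart_orange below 0.01 m/s); the arm keeps its last pose, push and grip.
It fails at once if the blue spare is pulled about or lifted out of its well (distance of cart_blue from where it was at the start of the episode above 0.015 m or angle between cart_blue's own z axis and vertical above 0.3 rad).
It fails at once if the flask or the vial is disturbed (distance of any of flask, vial from where it was at the start of the episode above 0.02 m or angle between any of flask, vial's own z axis and vertical above 0.4 rad).
It also fails if it takes over 48 s, if anything falls off the work surface, if the arm or the gripper's body presses on something with over 40 N, if the wrist force passes 120 N, or if a joint passes its speed limit or range.

## Working session

There is one attempt and no reset: what is moved stays moved. The work goes in short steps, Python scripts to look and compute and a tool call to move; the robot and the scene stay as the last step left them, time stands still between calls to the robot, and variables do not carry over. Pictures are saved under pics/ and viewed, at most 10 in all, crops included, and the job is handed in when it is done.

Besides the shell and the picture viewer there is one more tool, called after "Call:" as a command line: name --argument value ..., lists and objects as JSON in quotes. drive_tool: Moves the arm, as the interface text tells. Its arguments: {"type":"object","properties":{"rows":{"type":"array","items":{"type":"object","properties":{"offset":{"type":"array","items":{"type":"number"}},"rotation":{"type":"array","items":{"type":"number"}},"claw":{"type":"number"}}}},"force":{"type":"number"}},"required":["rows"]}

```bash
mkdir -p pics
python3 - <<'E'
from bench import *
import cv2,pickle
o=get_obs();print({k:(o[k]) for k in o})
d={n:grab_frame(n) for n in("scene","top")}
pickle.dump(d,open("d.pkl","wb"))
for n in d:
  cv2.imwrite(f"pics/{n}0.png",d[n]["frame"][:,:,::-1]);print(n,d[n]["vfov"],d[n]["R"],d[n]["t"])
E
```

```text
{'clock': 0.0, 'joints': array([ 1.04389691,  0.47775821,  0.02232033,  1.55648152, -0.01146463,
        1.10928447, -0.08308712]), 'qvel': array([-0.00051692,  0.00104051, -0.00204821, -0.00226531, -0.000588  ,
       -0.0018874 , -0.0004583 ]), 'tau': array([-6.31548355e-04, -5.96464777e+01,  1.60806678e+00, -2.81203222e+01,
        1.25109981e-02,  9.23611165e-03, -1.15028107e-05]), 'tcp_pos': array([ 0.27424068, -0.61612142,  0.23034074]), 'orientation': array([-3.07125779e+00, -6.52796064e-01,  8.25583476e-04]), 'contact_force': array([0.1134327 , 0.18782795, 0.04530787]), 'moment': array([-0.00687746, -0.01594711,  0.01144181]), 'gripper_force': 0.0, 'grip_width': 0.08537084533000619}
scene 50.64977106203136 [[-0.90434001 -0.42651094 -0.01604883]
 [-0.22007388  0.4981851  -0.83867699]
 [ 0.3657002  -0.75491723 -0.54439263]] [0.46530209 0.18459019 1.12714783]
top 45.11752059338861 [[-0.02766814 -0.99940582 -0.02055445]
 [-0.98822006  0.03044308 -0.14998107]
 [ 0.1505177   0.01616262 -0.98847519]] [0.01706637 0.51626639 1.26383851]
```

View pics/top0.png

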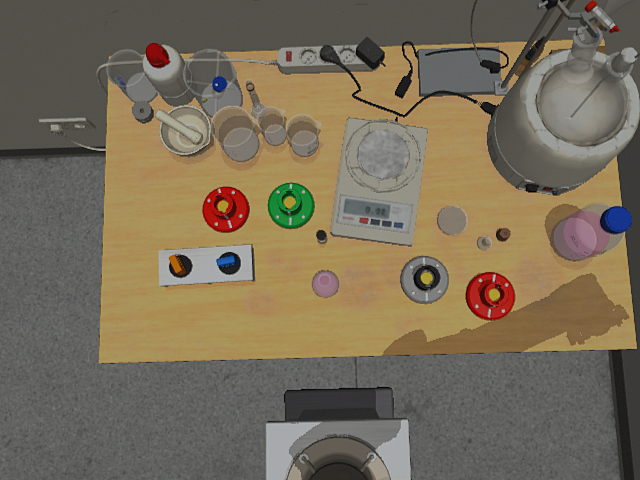

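View pics/scene0.png

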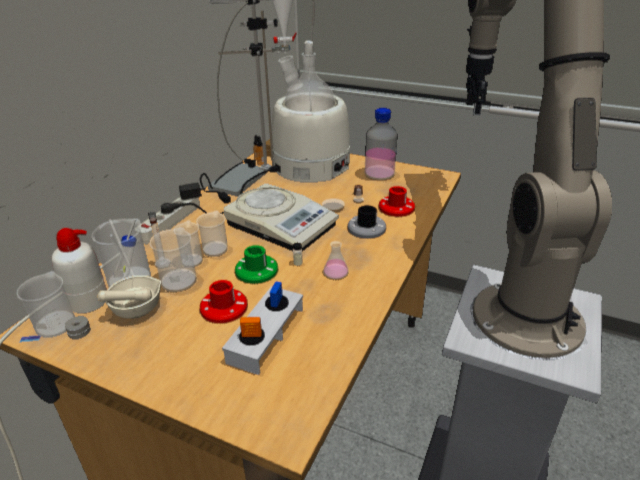

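Top view: the orange grip is at (178,265) and the blue spare at (228,262), both in the rack. The grey base with the black tube is at (425,279). Look-alikes are red at (226,209) and (490,295) and green at (291,205). The flask is at (325,284) and the vial at (321,237). Only (425,279) is black on grey, so that is the socket. I'll confirm it in a crop and measure.

```bash
cat > h.py <<'E'
import numpy as np,cv2
def cloud(d):
    f=240/np.tan(np.radians(d["vfov"])/2);v,u=np.mgrid[:480,:640];z=d["z_map"]
    c=np.stack([(u-d["cx"])/f*z,(v-d["cy"])/f*z,z],-1)
    return (c-d["t"])@d["R"]   # R^T(c-t)
def hsv(d): return cv2.cvtColor(d["frame"],cv2.COLOR_RGB2HSV)
def rect(P):
    (c,s,a)=cv2.minAreaRect((P[:,:2]*1000).astype(np.float32));
    return np.array(c)/1000,s,a,np.round(cv2.boxPoints((c,s,a)),1).tolist()
E
python3 - <<'E'
import pickle
from h import *
d=pickle.load(open("d.pkl","rb"))
for n in d:
    W=cloud(d[n]);H=hsv(d[n]);ok=d[n]["z_map"]>0
    Hh,S,V=[H[...,i].astype(int) for i in range(3)]
    print(n)
    for nm,m in (("orange",(Hh>8)&(Hh<20)&(S>190)),("blue",(Hh>100)&(Hh<120)&(S>150))):
        m=m&ok&(W[...,2]>.05)&(W[...,2]<.12)&(W[...,0]>.4)&(W[...,0]<.75)
        P=W[m]; t=P[P[:,2]>np.percentile(P[:,2],90)-.008]
        print(nm,len(P),P.mean(0).round(4),P.max(0),"top",t.mean(0).round(4),len(t),rect(t))
    # socket region
    if n=="top": c=W[279,425];print("ctr",c)
    g=ok&(np.hypot(W[...,0]-c[0],W[...,1]-c[1])<.07)
    r=W[g&(W[...,2]>.055)&(W[...,2]<.07)];print("rim",r.mean(0),len(r),np.percentile(r[:,2],[10,50,90]), rect(r))
    b=W[g&(W[...,2]>.012)&(W[...,2]<.024)];print("base",rect(b)[:2])
    w=g&(S<40)&(V>180);P=W[w];print("white",np.round(P,3).tolist()[:60])
f=d["top"]["frame"]
a=cv2.resize(f[240:320,150:270],None,fx=5,fy=5,interpolation=2);b=cv2.resize(f[240:320,380:460],None,fx=5,fy=5,interpolation=2)
cv2.imwrite("pics/c1.png",np.hstack([a[:,:400],b])[:,:,::-1])
E
```

```text
scene
orange 393 [0.4974 0.345  0.0782] [0.61975236 0.3560599  0.09583646] top [0.4989 0.3431 0.0917] 158 (array([0.50047473, 0.3409292 ]), (37.945472717285156, 21.311086654663086), 29.45247459411621, [[478.70001220703125, 340.8999938964844], [489.20001220703125, 322.29998779296875], [522.2000122070312, 341.0], [511.79998779296875, 359.5]])
blue 246 [0.4999 0.2392 0.0782] [0.52501944 0.25306663 0.09560704] top [0.5015 0.2351 0.0919] 103 (array([0.50202631, 0.23178311]), (14.7682466506958, 42.81968688964844), 6.801788806915283, [[492.20001220703125, 252.1999969482422], [497.20001220703125, 209.60000610351562], [511.8999938964844, 211.39999389648438], [506.79998779296875, 253.89999389648438]])Traceback (most recent call last):
  File "<stdin>", line 14, in <module>
NameError: name 'c' is not defined
```

Run:
```python
import pickle
from h import *
d=pickle.load(open("d.pkl","rb"))
for n in ("top","scene"):
    W=cloud(d[n]);H=hsv(d[n]);ok=d[n]["z_map"]>0
    Hh,S,V=[H[...,i].astype(int) for i in range(3)]
    print(n)
    if n=="top":
      m=(Hh>8)&(Hh<20)&(S>190)&ok&(W[...,2]>.086)&(W[...,2]<.105)&(W[...,0]>.4)&(W[...,0]<.58)
      P=W[m];print("orange",len(P),P.mean(0),rect(P))
      c=W[279,425]
      for nm,(v,u) in dict(flask=(284,325),vial=(237,321)).items(): print(nm,W[v,u])
    g=ok&(np.hypot(W[...,0]-c[0],W[...,1]-c[1])<.07)
    r=W[g&(W[...,2]>.055)&(W[...,2]<.07)];print("rim",r.mean(0),len(r),np.percentile(r[:,2],[10,50,90]), rect(r))
    b=W[g&(W[...,2]>.012)&(W[...,2]<.024)];print("base",rect(b)[:2])
    w=g&(S<40)&(V>180);print("white",np.round(W[w],3).tolist()[:40])
f=d["top"]["frame"]
a=cv2.resize(f[240:320,150:270],None,fx=5,fy=5,interpolation=2);b=cv2.resize(f[240:320,380:460],None,fx=5,fy=5,interpolation=2)
cv2.imwrite("pics/c1.png",np.hstack([a[:,:400],b])[:,:,::-1])
```

```text
top
orange 141 [0.49732354 0.33776435 0.09296543] (array([0.49766812, 0.33821194]), (39.611778259277344, 16.946332931518555), 26.504560470581055, [[476.20001220703125, 337.0], [483.70001220703125, 321.79998779296875], [519.2000122070312, 339.5], [511.6000061035156, 354.6000061035156]])
flask [0.4508932  0.01610899 0.02594124]
vial [0.55318615 0.0213949  0.05829767]
rim [ 0.45568397 -0.21068128  0.06073498] 273 [0.05714078 0.06075529 0.06431134] (array([ 0.45566205, -0.21081973]), (52.3626594543457, 51.95349884033203), 72.23017883300781, [[422.8999938964844, -227.8000030517578], [472.3999938964844, -243.6999969482422], [488.3999938964844, -193.8000030517578], [438.8999938964844, -178.0]])
base (array([ 0.45574878, -0.21104764]), (107.38829040527344, 107.62142181396484))
white [[0.505, -0.209, 0.014], [0.504, -0.211, 0.018], [0.501, -0.208, 0.024], [0.5, -0.209, 0.016], [0.497, -0.208, 0.02], [0.487, -0.24, 0.02], [0.487, -0.178, 0.02], [0.428, -0.18, 0.02], [0.424, -0.211, 0.02], [0.422, -0.211, 0.019], [0.42, -0.211, 0.021], [0.418, -0.211, 0.02], [0.415, -0.211, 0.021], [0.413, -0.211, 0.017], [0.411, -0.211, 0.017]]
scene
rim [ 0.4560995  -0.20600284  0.05951837] 128 [0.05648963 0.05981682 0.0617689 ] (array([ 0.45691193, -0.20645331]), (51.99391174316406, 52.412757873535156), 31.236621856689453, [[421.1000061035156, -197.5], [448.29998779296875, -242.3000030517578], [492.70001220703125, -215.39999389648438], [465.6000061035156, -170.60000610351562]])
base (array([ 0.45540015, -0.2008801 ]), (106.07267761230469, 94.9205322265625))
white []
```

View pics/c1.png

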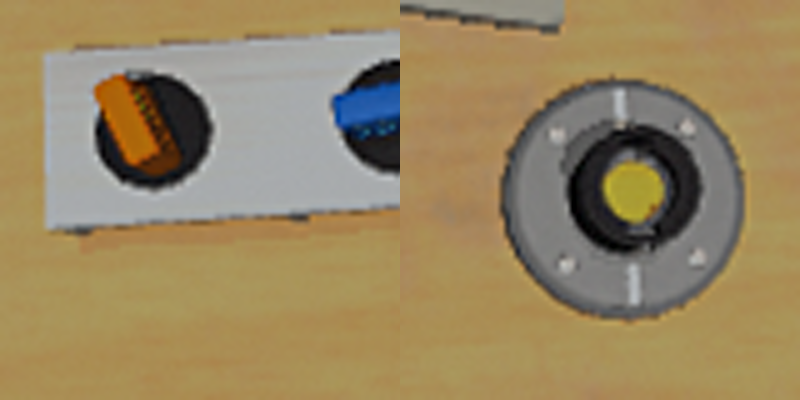

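The crop confirms both: the orange grip is at left, and the black tube on the grey base with its white bars (slot line about along world x) is at right. Moving now.

Call:
drive_tool --rows '[{"offset": [0.25,-0.25,0],"rotation": [0,0,0],"claw": 0.7},{"offset": [0.5,-0.5,0],"rotation": [0,0,0],"claw": 0.7},{"offset": [0.75,-0.75,0],"rotation": [0,0,0],"claw": 0.7},{"offset": [1,-1,0],"rotation": [0,0,0],"claw": 0.7},{"offset": [1,-1,0],"rotation": [0,0,0],"claw": 0.7},{"offset": [1,-1,0],"rotation": [0,0,0],"claw": 0.7}]' --force 80

```text
clock: 0.6
tcp_pos: [0.3544, -0.4106, 0.231]
orientation: [-3.066, -0.667, -0.003]
contact_force: [-0.9, 0.2, -0.5]
grip_width: 0.0599
gripper_force: 0.0
```

Call:
drive_tool --rows '[{"offset": [0.25,-0.25,0],"rotation": [0,0,0],"claw": 0.7},{"offset": [0.5,-0.5,0],"rotation": [0,0,0],"claw": 0.7},{"offset": [0.75,-0.75,0],"rotation": [0,0,0],"claw": 0.7},{"offset": [1,-1,0],"rotation": [0,0,0],"claw": 0.7},{"offset": [1,-1,0],"rotation": [0,0,0],"claw": 0.7},{"offset": [1,-1,0],"rotation": [0,0,0],"claw": 0.7},{"offset": [1,-1,0],"rotation": [0,0,0],"claw": 0.7}]'

```text
clock: 1.18
tcp_pos: [0.4276, -0.2178, 0.2313]
orientation: [-3.07, -0.663, -0.0]
contact_force: [-0.6, -0.0, -0.2]
grip_width: 0.0597
gripper_force: 0.0
```

```bash
cat >> h.py <<'E'
from scipy.spatial.transform import Rotation as Ro
def plan(o,xyz,yaw):
    """offset/rotation to put TCP at xyz, tool y at world yaw (deg), pointing down"""
    R=Ro.from_rotvec(o["orientation"]);a=np.radians(yaw)
    y=np.array([np.cos(a),np.sin(a),0]);z=np.array([0,0,-1.]);x=np.cross(y,z)
    T=Ro.from_matrix(np.stack([x,y,z],1))
    print("now",o["tcp_pos"].round(4),"yaw",np.degrees(np.arctan2(*R.as_matrix()[[1,0],1])).round(2),"offset",(R.inv().apply(np.array(xyz)-o["tcp_pos"])/.15).round(3),"rot",((R.inv()*T).as_rotvec()/2).round(3))
def fish(d):
    f=240/np.tan(np.radians(d["vfov"])/2);v,u=np.mgrid[:480,:640];z=d["z_map"]
    X=u-d["cx"];Y=v-d["cy"];r=np.hypot(X,Y)+1e-9;t=np.tan(np.minimum(r/f,1.5))/r
    c=np.stack([X*t*z,Y*t*z,z],-1);return (c-d["t"])@d["R"]
E
python3 - <<'E'
from bench import *
from h import *
import pickle
o=get_obs();print(o["clock"],o["joints"].round(3));plan(o,[.5,-.02,.23],-66)
d=grab_frame("wrist");pickle.dump(d,open("w1.pkl","wb"));cv2.imwrite("pics/w1.png",d["frame"][:,:,::-1])
E
```

```text
1.1833 [ 0.521  0.166 -0.199  1.997  0.038  0.983 -0.843]
now [ 0.4276 -0.2178  0.2313] yaw -65.65 offset [ 0.983 -1.002  0.009] rot [-0.    -0.     0.003]
```

View pics/w1.png

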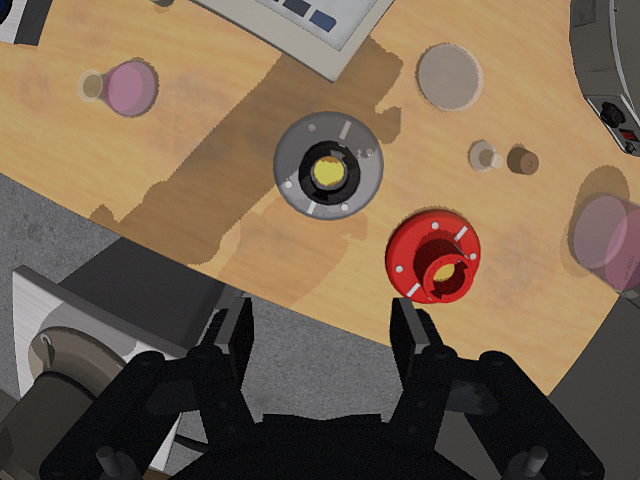

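The wrist view shows the socket at (328,165) with its bars at (345,130) and (312,208). The red look-alike is at (433,260). I'll measure the socket from here.

Run:
```python
import pickle
from h import *
d=pickle.load(open("w1.pkl","rb"));W=fish(d);H=hsv(d);ok=d["z_map"]>0
r=np.hypot(W[...,0]-.456,W[...,1]+.211);g=ok&(r<.07)
p=W[g&(W[...,2]>.057)&(W[...,2]<.068)];print(len(p),p.mean(0),rect(p)[:2],cv2.minEnclosingCircle((p[:,:2]*1000).astype(np.float32)))
b=W[g&(W[...,2]>.012)&(W[...,2]<.024)];print(cv2.minEnclosingCircle((b[:,:2]*1000).astype(np.float32)),np.median(b[:,2]))
w=g&(H[...,1]<60)&(H[...,2]>170)&(W[...,2]<.03);
n,l,s,c=cv2.connectedComponentsWithStats(w.astype(np.uint8))
for i in range(1,n):
    if s[i,4]>8: print(s[i],c[i].round(1),W[l==i].mean(0).round(4))
```

```text
1693 [ 0.45911229 -0.20968446  0.06047219] (array([ 0.45888019, -0.20990218]), (52.55746078491211, 52.11708068847656)) ((458.6612243652344, -209.72467041015625), 27.544166564941406)
((458.659912109375, -209.8944549560547), 54.331764221191406) 0.016529350970752768
[285 181   7   7  36] [288.  184.1] [ 0.428  -0.1817  0.0186]
[307 201   9  13  55] [311.1 207.3] [ 0.4155 -0.2117  0.0174]
[341 204   7   7  36] [344.  206.9] [ 0.4296 -0.2409  0.0187]
```

Call:
drive_tool --rows '[{"offset": [0.25,-0.25,0],"rotation": [0,0,-0.06],"claw": 0.7},{"offset": [0.5,-0.5,0],"rotation": [0,0,-0.12],"claw": 0.7},{"offset": [0.75,-0.75,0],"rotation": [0,0,-0.18],"claw": 0.7},{"offset": [0.98,-1,0],"rotation": [0,0,-0.24],"claw": 0.7},{"offset": [0.98,-1,0],"rotation": [0,0,-0.3],"claw": 0.7},{"offset": [0.98,-1,0],"rotation": [0,0,-0.36],"claw": 0.7},{"offset": [0.98,-1,0],"rotation": [0,0,-0.42],"claw": 0.7},{"offset": [0.98,-1,0],"rotation": [0,0,-0.48],"claw": 0.7},{"offset": [0.98,-1,0],"rotation": [0,0,-0.54],"claw": 0.7},{"offset": [0.98,-1,0],"rotation": [0,0,-0.6],"claw": 0.7},{"offset": [0.98,-1,0],"rotation": [0,0,-0.66],"claw": 0.7},{"offset": [0.98,-1,0],"rotation": [0,0,-0.7],"claw": 0.7},{"offset": [0.98,-1,0],"rotation": [0,0,-0.7],"claw": 0.7}]'

```text
clock: 2.32
tcp_pos: [0.4999, -0.0263, 0.2309]
orientation: [-1.93, -2.478, 0.001]
contact_force: [0.4, -0.1, -0.9]
grip_width: 0.06
gripper_force: 0.0
```

Run:
```python
from bench import *
from h import *
o=get_obs();print(o["clock"],o["joints"].round(3));plan(o,[.498,.18,.23],60);plan(o,[.45,.33,.2],116.5)
```

```text
2.3167 [ 0.383  0.233 -0.523  1.936  0.137  1.008  0.045]
now [ 0.4999 -0.0263  0.2309] yaw 14.16 offset [1.336 0.324 0.005] rot [-0.  -0.  -0.4]
now [ 0.4999 -0.0263  0.2309] yaw 14.16 offset [2.384 0.259 0.205] rot [-0.    -0.    -0.893]
```

Call:
drive_tool --rows '[{"offset": [0.25,0.06,0],"rotation": [0,0,-0.06],"claw": 0.7},{"offset": [0.5,0.12,0],"rotation": [0,0,-0.12],"claw": 0.7},{"offset": [0.75,0.18,0],"rotation": [0,0,-0.18],"claw": 0.7},{"offset": [1,0.24,0],"rotation": [0,0,-0.24],"claw": 0.7},{"offset": [1,0.24,0],"rotation": [0,0,-0.3],"claw": 0.7},{"offset": [1,0.24,0],"rotation": [0,0,-0.36],"claw": 0.7},{"offset": [1,0.24,0],"rotation": [0,0,-0.4],"claw": 0.7},{"offset": [1,0.24,0],"rotation": [0,0,-0.4],"claw": 0.7}]'

```text
clock: 2.98
tcp_pos: [0.4984, 0.129, 0.2309]
orientation: [-0.814, -3.034, 0.001]
contact_force: [1.1, 0.4, -0.6]
grip_width: 0.0599
gripper_force: 0.0
```

Run:
```python
from bench import *
from h import *
o=get_obs();print(o["clock"],o["joints"].round(3));plan(o,[.45,.3,.2],116.5)
```

```text
2.9833 [ 0.244  0.296 -0.734  1.895  0.229  1.036  0.46 ]
now [0.4984 0.129  0.2309] yaw 59.95 offset [0.85  0.825 0.206] rot [-0.    -0.    -0.494]
```

Call:
drive_tool --rows '[{"offset": [0.22,0.16,0],"rotation": [0,0,-0.06],"claw": 0.7},{"offset": [0.44,0.32,0],"rotation": [0,0,-0.12],"claw": 0.7},{"offset": [0.66,0.48,0.1],"rotation": [0,0,-0.18],"claw": 0.7},{"offset": [0.88,0.64,0.2],"rotation": [0,0,-0.24],"claw": 0.7},{"offset": [1,0.8,0.2],"rotation": [0,0,-0.3],"claw": 0.7},{"offset": [1,0.9,0.2],"rotation": [0,0,-0.36],"claw": 0.7},{"offset": [1,0.9,0.2],"rotation": [0,0,-0.42],"claw": 0.7},{"offset": [1,0.9,0.2],"rotation": [0,0,-0.48],"claw": 0.7},{"offset": [1,0.9,0.2],"rotation": [0,0,-0.494],"claw": 0.7},{"offset": [1,0.9,0.2],"rotation": [0,0,-0.494],"claw": 0.7}]'

```text
clock: 3.82
tcp_pos: [0.4361, 0.3213, 0.2008]
orientation: [0.715, -3.058, 0.001]
contact_force: [-0.1, 0.1, -0.4]
grip_width: 0.0598
gripper_force: 0.0
```

Run:
```python
from bench import *
from h import *
import pickle
o=get_obs();print(o["clock"],o["joints"].round(3));plan(o,[.498,.338,.12],116.5)
d=grab_frame("wrist");pickle.dump(d,open("w2.pkl","wb"));cv2.imwrite("pics/w2.png",d["frame"][:,:,::-1])
W=fish(d);H=hsv(d);Hh,S=H[...,0],H[...,1]
m=(Hh>8)&(Hh<20)&(S>180)&(np.hypot(W[...,0]-.498,W[...,1]-.338)<.04)
P=W[m&(W[...,2]>.086)];print(len(P),P.mean(0),rect(P))
```

```text
3.8167 [ 0.008  0.458 -0.969  1.859  0.432  1.054  0.896]
now [0.4361 0.3213 0.2008] yaw 116.3 offset [-0.42  -0.083  0.538] rot [-0.    -0.    -0.002]
920 [0.49731746 0.33900547 0.09191073] (array([0.49933649, 0.34007718]), (40.01983642578125, 15.750113487243652), 24.789749145507812, [[477.8999938964844, 338.79998779296875], [484.5, 324.5], [520.7999877929688, 341.29998779296875], [514.2000122070312, 355.6000061035156]])
```

View pics/w2.png

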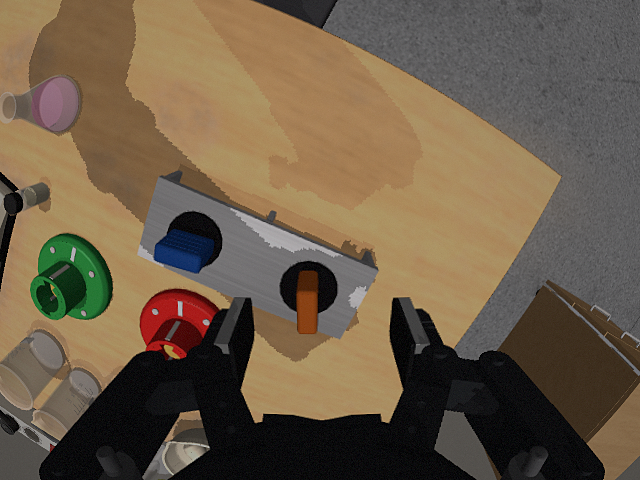

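The orange grip is at (308,300), between the fingers, and the blue spare is at (190,245), clear of them. I'm descending to grasp.

Call:
drive_tool --rows '[{"offset": [-0.21,-0.04,0],"rotation": [0,0,0.007],"claw": 0.7},{"offset": [-0.426,-0.078,0],"rotation": [0,0,0.007],"claw": 0.7},{"offset": [-0.426,-0.078,0.15],"rotation": [0,0,0.007],"claw": 0.7},{"offset": [-0.426,-0.078,0.3],"rotation": [0,0,0.007],"claw": 0.7},{"offset": [-0.426,-0.078,0.45],"rotation": [0,0,0.007],"claw": 0.7},{"offset": [-0.426,-0.078,0.6],"rotation": [0,0,0.007],"claw": 0.7},{"offset": [-0.426,-0.078,0.7],"rotation": [0,0,0.007],"claw": 0.7},{"offset": [-0.426,-0.078,0.8],"rotation": [0,0,0.007],"claw": 0.7},{"offset": [-0.426,-0.078,0.88],"rotation": [0,0,0.007],"claw": 0.7},{"offset": [-0.426,-0.078,0.93],"rotation": [0,0,0.007],"claw": 0.7},{"offset": [-0.426,-0.078,0.93],"rotation": [0,0,0.007],"claw": 0.7},{"offset": [-0.426,-0.078,0.93],"rotation": [0,0,0.007],"claw": 0.7}]'

```text
clock: 4.87
tcp_pos: [0.4979, 0.3408, 0.0621]
orientation: [-0.702, 3.062, 0.0]
contact_force: [-0.5, 0.6, 0.1]
grip_width: 0.0594
gripper_force: 0.0
```

Call:
drive_tool --rows '[{"offset": [0,0,0],"rotation": [0,0,0],"claw": 0},{"offset": [0,0,0],"rotation": [0,0,0],"claw": 0},{"offset": [0,0,0],"rotation": [0,0,0],"claw": 0},{"offset": [0,0,0],"rotation": [0,0,0],"claw": 0},{"offset": [0,0,0],"rotation": [0,0,0],"claw": 0},{"offset": [0,0,0],"rotation": [0,0,0],"claw": 0},{"offset": [0,0,0],"rotation": [0,0,0],"claw": 0},{"offset": [0,0,0],"rotation": [0,0,0],"claw": 0}]' --force 80

```text
clock: 5.53
tcp_pos: [0.4983, 0.3408, 0.0627]
orientation: [-0.702, 3.061, 0.0]
contact_force: [0.5, -1.5, 5.5]
grip_width: 0.0148
gripper_force: 78.6
```

Call:
drive_tool --rows '[{"offset": [0,0,-0.07],"rotation": [0,0,0],"claw": 0},{"offset": [0,0,-0.2],"rotation": [0,0,0],"claw": 0},{"offset": [0,0,-0.35],"rotation": [0,0,0],"claw": 0},{"offset": [0,0,-0.5],"rotation": [0,0,0],"claw": 0},{"offset": [0,0,-0.65],"rotation": [0,0,0],"claw": 0},{"offset": [0,0,-0.8],"rotation": [0,0,0],"claw": 0},{"offset": [0,0,-0.9],"rotation": [0,0,0],"claw": 0},{"offset": [0,0,-0.9],"rotation": [0,0,0],"claw": 0},{"offset": [0,0,-0.9],"rotation": [0,0,0],"claw": 0}]'

```text
clock: 6.28
tcp_pos: [0.4979, 0.3405, 0.1972]
orientation: [-0.702, 3.061, 0.0]
contact_force: [-0.1, -0.6, -1.5]
grip_width: 0.0153
gripper_force: 77.9
```

Run:
```python
from bench import *
from h import *
o=get_obs();print(o["clock"],o["joints"].round(3),o["gripper_force"],o["grip_width"],o["contact_force"])
plan(o,[.5,.17,.198],110);plan(o,[.5,.0,.198],100);plan(o,[.457,-.21,.198],92)
```

```text
6.2833 [-0.038  0.554 -0.917  1.723  0.486  1.108  0.915] 77.89416790008545 0.015284816791489107 [-0.06122403 -0.63168274 -1.53251206]
now [0.4979 0.3405 0.1972] yaw 115.84 offset [ 0.483 -1.029 -0.006] rot [-0.     0.001  0.051]
now [0.4979 0.3405 0.1972] yaw 115.84 offset [ 0.977 -2.049 -0.006] rot [-0.     0.001  0.138]
now [0.4979 0.3405 0.1972] yaw 115.84 offset [ 1.845 -3.184 -0.007] rot [0.    0.001 0.208]
```

Call:
drive_tool --rows '[{"offset": [0.08,-0.17,0],"rotation": [0,0,0.04],"claw": 0},{"offset": [0.2,-0.41,0],"rotation": [0,0,0.08],"claw": 0},{"offset": [0.32,-0.65,0],"rotation": [0,0,0.12],"claw": 0},{"offset": [0.42,-0.85,0],"rotation": [0,0,0.16],"claw": 0},{"offset": [0.49,-1,0],"rotation": [0,0,0.2],"claw": 0},{"offset": [0.49,-1,0],"rotation": [0,0,0.208],"claw": 0}]'

```text
clock: 6.78
tcp_pos: [0.4966, 0.1658, 0.1943]
orientation: [0.037, -3.137, 0.009]
contact_force: [-0.4, -0.5, -2.7]
grip_width: 0.0148
gripper_force: 78.3
```

Call:
drive_tool --rows '[{"offset": [0.02,-0.2,0],"rotation": [0,0,0],"claw": 0},{"offset": [0.04,-0.45,0],"rotation": [0,0,0],"claw": 0},{"offset": [0.06,-0.7,0],"rotation": [0,0,0],"claw": 0},{"offset": [0.08,-0.9,0],"rotation": [0,0,0],"claw": 0},{"offset": [0.08,-1,0],"rotation": [0,0,0],"claw": 0}]'

```text
clock: 7.2
tcp_pos: [0.4886, 0.0185, 0.1949]
orientation: [0.049, -3.137, 0.003]
contact_force: [0.3, -1.2, -1.8]
grip_width: 0.0151
gripper_force: 78.5
```

Call:
drive_tool --rows '[{"offset": [0.02,-0.2,0],"rotation": [0,0,0],"claw": 0},{"offset": [0.04,-0.45,0],"rotation": [0,0,0],"claw": 0},{"offset": [0.06,-0.7,0],"rotation": [0,0,0],"claw": 0},{"offset": [0.08,-0.9,0],"rotation": [0,0,0],"claw": 0},{"offset": [0.08,-1,0],"rotation": [0,0,0],"claw": 0},{"offset": [0.08,-1,0],"rotation": [0,0,0],"claw": 0}]'

```text
clock: 7.7
tcp_pos: [0.4823, -0.1316, 0.1951]
orientation: [0.045, -3.138, 0.001]
contact_force: [-0.2, -0.2, -0.6]
grip_width: 0.0155
gripper_force: 78.5
```

Run:
```python
from bench import *
from h import *
o=get_obs();print(o["clock"],o["joints"].round(3),o["gripper_force"],o["grip_width"],o["contact_force"])
plan(o,[.458,-.21,.198],92)
```

```text
7.7 [ 0.805  0.33  -0.789  1.962  0.284  0.965  1.478] 78.46314668655396 0.015470312984673128 [-0.22774854 -0.22714274 -0.64584095]
now [ 0.4823 -0.1316  0.1951] yaw 91.65 offset [ 0.177 -0.518 -0.019] rot [-0.    -0.001 -0.003]
```

Run:
```python
from bench import *
from h import *
import pickle
d={n:grab_frame(n) for n in("wrist","top")};pickle.dump(d,open("d3.pkl","wb"))
cv2.imwrite("pics/w3.png",d["wrist"]["frame"][:,:,::-1])
for n in d:
    W=fish(d[n]) if n=="wrist" else cloud(d[n]);H=hsv(d[n]);ok=d[n]["z_map"]>0
    g=ok&(np.hypot(W[...,0]-.457,W[...,1]+.21)<.07)
    for a,b in((.057,.068),(.012,.024)):
        b=W[g&(W[...,2]>a)&(W[...,2]<b)];print(n,len(b),rect(b)[:2],cv2.minEnclosingCircle((b[:,:2]*1000).astype(np.float32)))
    w=g&(H[...,1]<70)&(H[...,2]>150)&(W[...,2]<.03)
    k,l,s,c=cv2.connectedComponentsWithStats(w.astype(np.uint8))
    for i in range(1,k):
        if s[i,4]>5: print(s[i],W[l==i].mean(0).round(4))
    m=ok&(H[...,0]>8)&(H[...,0]<20)&(H[...,1]>170)&(W[...,2]>.15)&(W[...,2]<.25)&(np.hypot(W[...,0]-.482,W[...,1]+.131)<.05)
    P=W[m];print("or",len(P),P.mean(0),P.min(0),P.max(0))
    m=ok&(np.hypot(W[...,0]-.482,W[...,1]+.131)<.035)&(W[...,2]>.17)&(W[...,2]<.195);P=W[m];print("flange",len(P),rect(P)[:2],P.mean(0))
```

```text
wrist 2027 (array([ 0.45826141, -0.20993114]), (53.30242919921875, 53.00260925292969)) ((458.62713623046875, -210.12777709960938), 27.808551788330078)
wrist 6663 (array([ 0.45823447, -0.20958957]), (106.26800537109375, 107.18385314941406)) ((458.08319091796875, -209.90196228027344), 54.32341384887695)
[229 127   7  21 121] [ 0.419  -0.2108  0.0173]
[262 144   9   8  58] [ 0.4281 -0.1809  0.0184]
[197 146   8   8  47] [ 0.4297 -0.2403  0.0185]
[264 210   8   9  50] [ 0.4876 -0.1794  0.0184]
[234 222   7  13  71] [ 0.5018 -0.2086  0.0173]
or 5133 [ 0.47527001 -0.13180076  0.21824525] [ 0.45826209 -0.15591685  0.15047751] [ 0.50331683 -0.09000949  0.24937954]
flange 3494 (array([ 0.47302603, -0.13187781]), (30.894336700439453, 51.30607986450195)) [ 0.46957971 -0.13194025  0.18344752]
top 0 (array([0., 0.]), (0.0, 0.0)) ((0.0, 0.0), 0.0)
top 0 (array([0., 0.]), (0.0, 0.0)) ((0.0, 0.0), 0.0)<stdin>:16: RuntimeWarning: Mean of empty slice.
  ret = um.true_divide(
Traceback (most recent call last):
ValueError: zero-size array to reduction operation minimum which has no identity
```

View pics/w3.png

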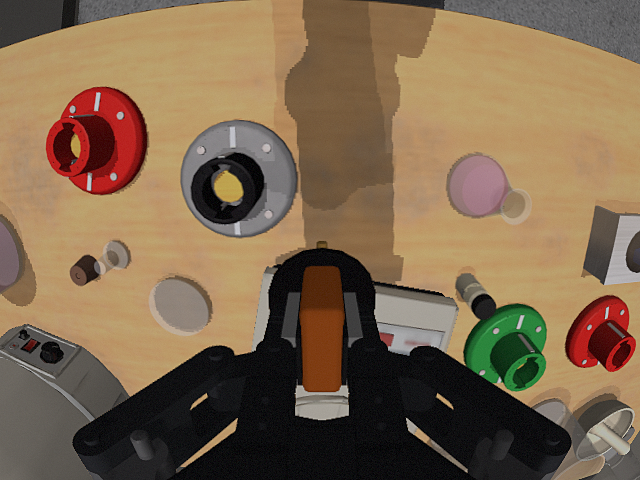

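The socket is at (230,185), its near slot bar at (233,137). The cartridge flange is at (322,280), with a brass pin tip showing at (322,243). I'll fit the cartridge's axis and angle in this same frame.

Run:
```python
from h import *
import pickle
from scipy.optimize import least_squares
d=pickle.load(open("d3.pkl","rb"))["wrist"];W=fish(d);H=hsv(d);ok=d["z_map"]>0
r=np.hypot(W[...,0]-.482,W[...,1]+.132)
m=ok&(r<.04)&(W[...,2]>.165)&(W[...,2]<.2)&(H[...,2]<60)&(W[...,0]<.475)
P=W[m];print("z",np.percentile(P[:,2],[2,25,50,75,98]))
# outermost points by bearing
a=np.degrees(np.arctan2(P[:,1]+.132,P[:,0]-.482))%360
E=np.array([max(P[(a>=k)&(a<k+4)],key=lambda p:np.hypot(p[0]-.482,p[1]+.132)) for k in range(120,240,4) if ((a>=k)&(a<k+4)).sum()>3])
s=least_squares(lambda c:np.hypot(E[:,0]-c[0],E[:,1]-c[1])-.026,[.482,-.132],loss="soft_l1",f_scale=.001);print("flange ctr",s.x,np.abs(s.fun).max())
o=ok&(H[...,0]>5)&(H[...,0]<22)&(H[...,1]>150)&(r<.04)
T=W[o&(W[...,2]>.2)];print("grip z",np.percentile(T[:,2],[2,50,90,98]));zt=np.percentile(T[:,2],95)
T=T[np.abs(T[:,2]-zt)<.004];print("top",len(T),T.mean(0),rect(T))
v,u=np.mgrid[:480,:640];p=W[o&(v<249)&(v>236)&(abs(u-322)<10)];print("pin",len(p),np.median(p,0))
```

```text
z [0.17944363 0.18242919 0.18294371 0.1833909  0.18438608]
flange ctr [ 0.48376808 -0.13162964] 0.00042015822938718667
grip z [0.20222147 0.22451009 0.2255323  0.22756849]
top 3449 [ 0.4806811  -0.13168538  0.22469783] (array([ 0.4832135 , -0.13143922]), (39.57583236694336, 29.858325958251953), 30.155841827392578, [[458.6000061035156, -128.5], [473.6000061035156, -154.3000030517578], [507.79998779296875, -134.39999389648438], [492.79998779296875, -108.5999984741211]])
pin 68 [ 0.4652572  -0.13207874  0.15398377]
```

Call:
drive_tool --rows '[{"offset": [0.04,-0.11,0],"rotation": [0,0,0],"claw": 0},{"offset": [0.1,-0.28,0],"rotation": [0,0,0],"claw": 0},{"offset": [0.15,-0.43,0],"rotation": [0,0,0],"claw": 0},{"offset": [0.184,-0.516,0],"rotation": [0,0,0],"claw": 0},{"offset": [0.184,-0.516,0.1],"rotation": [0,0,0],"claw": 0},{"offset": [0.184,-0.516,0.22],"rotation": [0,0,0],"claw": 0},{"offset": [0.184,-0.516,0.35],"rotation": [0,0,0],"claw": 0},{"offset": [0.184,-0.516,0.45],"rotation": [0,0,0],"claw": 0},{"offset": [0.184,-0.516,0.5],"rotation": [0,0,0],"claw": 0},{"offset": [0.184,-0.516,0.5],"rotation": [0,0,0],"claw": 0},{"offset": [0.184,-0.516,0.5],"rotation": [0,0,0],"claw": 0}]'

```text
clock: 8.72
tcp_pos: [0.4591, -0.2042, 0.1218]
orientation: [0.059, -3.141, -0.001]
contact_force: [-0.3, -0.4, -0.7]
grip_width: 0.015
gripper_force: 78.6
```

Run:
```python
from bench import *
from h import *
import pickle
from scipy.optimize import least_squares
o=get_obs();print(o["clock"],o["joints"].round(3),o["contact_force"].round(2),o["moment"].round(3));plan(o,[.4569,-.2098,.078],91.65)
d=grab_frame("wrist");f=d["frame"][100:400,180:480];cv2.imwrite("pics/w4.png",cv2.resize(f,None,fx=2,fy=2)[:,:,::-1])
W=fish(d);H=hsv(d);ok=d["z_map"]>0
def fit(C,R,z0,z1):
    r=np.hypot(W[...,0]-C[0],W[...,1]-C[1])
    P=W[ok&(r<R+.006)&(W[...,2]>z0)&(W[...,2]<z1)&(W[...,0]<C[0]-.003)]
    a=np.degrees(np.arctan2(P[:,1]-C[1],P[:,0]-C[0]))%360
    E=np.array([max(P[(a>=k)&(a<k+4)],key=lambda p:np.hypot(*(p[:2]-C))) for k in range(120,240,4) if ((a>=k)&(a<k+4)).sum()>3])
    s=least_squares(lambda c:np.hypot(E[:,0]-c[0],E[:,1]-c[1])-R,C,loss="soft_l1",f_scale=.001);return s.x.round(4),np.abs(s.fun).max().round(4),len(E),np.median(P[:,2])
C=np.array([.458,-.21])
print("flange",fit(C,.026,.1,.13));print("base",fit(C,.055,.012,.024));print("tube",fit(C,.027,.03,.06))
```

```text
8.7167 [ 0.878  0.429 -0.712  2.025  0.38   0.82   1.556] [-0.28 -0.36 -0.7 ] [ 0.018 -0.009 -0.032]
now [ 0.4591 -0.2042  0.1218] yaw 92.13 offset [ 0.016 -0.037  0.292] rot [ 0.    -0.     0.004]
flange (array([ 0.4606, -0.2041]), np.float64(0.0005), 30, np.float64(0.10998684817245305))
base (array([ 0.46  , -0.2102]), np.float64(0.0008), 30, np.float64(0.016491969423378702))
tube (array([ 0.4583, -0.2101]), np.float64(0.0011), 30, np.float64(0.04631511848443652))
```

View pics/w4.png

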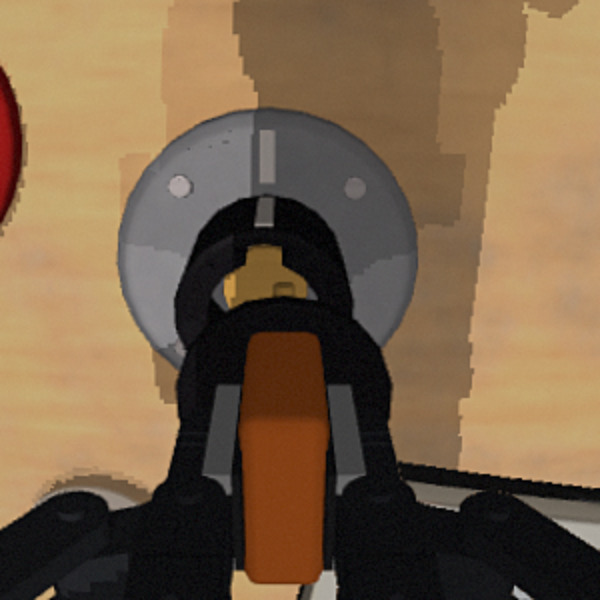

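The view shows the cartridge above the socket but about 6 mm short in y, with the slot bar and bore visible at (264,215). Correcting.

Call:
drive_tool --rows '[{"offset": [0.016,-0.039,0],"rotation": [0,0,0.004],"claw": 0},{"offset": [0.016,-0.039,0],"rotation": [0,0,0.004],"claw": 0},{"offset": [0.016,-0.039,0],"rotation": [0,0,0.004],"claw": 0},{"offset": [0.016,-0.039,0],"rotation": [0,0,0.004],"claw": 0},{"offset": [0.016,-0.039,0.15],"rotation": [0,0,0.004],"claw": 0},{"offset": [0.016,-0.039,0.2],"rotation": [0,0,0.004],"claw": 0},{"offset": [0.016,-0.039,0.2],"rotation": [0,0,0.004],"claw": 0},{"offset": [0.016,-0.039,0.2],"rotation": [0,0,0.004],"claw": 0}]'

```text
clock: 9.43
tcp_pos: [0.4562, -0.2112, 0.0916]
orientation: [0.043, -3.14, -0.001]
contact_force: [0.7, -0.3, -1.5]
grip_width: 0.0146
gripper_force: 81.1
```

```bash
cat > fit.py <<'E'
from bench import *
from h import *
from scipy.optimize import least_squares
o=get_obs();print(o["clock"],o["contact_force"].round(2),o["moment"].round(3),o["joints"].round(2));plan(o,[.4569,-.2098,.078],91.65)
d=grab_frame("wrist");f=d["frame"][100:400,180:480]
W=fish(d);ok=d["z_map"]>0
def fit(C,R,z0,z1):
    r=np.hypot(W[...,0]-C[0],W[...,1]-C[1])
    P=W[ok&(r<R+.006)&(W[...,2]>z0)&(W[...,2]<z1)&(W[...,0]<C[0]-.003)]
    a=np.degrees(np.arctan2(P[:,1]-C[1],P[:,0]-C[0]))%360
    E=np.array([max(P[(a>=k)&(a<k+4)],key=lambda p:np.hypot(*(p[:2]-C))) for k in range(120,240,4) if ((a>=k)&(a<k+4)).sum()>3])
    if len(E)<4: return "-"
    s=least_squares(lambda c:np.hypot(E[:,0]-c[0],E[:,1]-c[1])-R,C,loss="soft_l1",f_scale=.001);return s.x.round(4),np.abs(s.fun).max().round(4),len(E),np.median(P[:,2])
C=np.array([.458,-.21]);z=o["tcp_pos"][2]-.0107
print("flange",fit(C,.026,z-.006,z+.004));print("base",fit(C,.055,.012,.024))
w=ok&(np.hypot(W[...,0]-.458,W[...,1]+.21)<.06)&(W[...,2]<.03)&(d["frame"].min(-1)>140)
k,l,s,c=cv2.connectedComponentsWithStats(w.astype(np.uint8))
for i in range(1,k):
    if s[i,4]>8: print(s[i],W[l==i].mean(0).round(4))
E
python3 fit.py
```

```text
9.4333 [ 0.71 -0.3  -1.47] [0.03  0.001 0.026] [ 0.86  0.47 -0.68  2.05  0.43  0.76  1.52]
now [ 0.4562 -0.2112  0.0916] yaw 91.57 offset [-0.005  0.009  0.091] rot [ 0.    -0.001 -0.001]
flange (array([ 0.4574, -0.2106]), np.float64(0.0005), 30, np.float64(0.07990486420348782))
base (array([ 0.4598, -0.2103]), np.float64(0.0011), 30, np.float64(0.016498339913940806))
[268 203  12  13 105] [ 0.4295 -0.2406  0.0186]
[274 252   5   7  15] [ 0.4594 -0.2396  0.0166]
[265 270   8   6  13] [ 0.473  -0.244   0.0166]
[253 276  11   4  20] [ 0.4759 -0.2523  0.0167]
```

Now the foot is about 21 mm below the rim with no contact force, so the pins are in the slots. Pressing down.

Call:
drive_tool --rows '[{"offset": [-0.005,0.003,0.02],"rotation": [0,0,0],"claw": 0},{"offset": [-0.005,0.003,0.04],"rotation": [0,0,0],"claw": 0},{"offset": [-0.005,0.003,0.06],"rotation": [0,0,0],"claw": 0},{"offset": [-0.005,0.003,0.075],"rotation": [0,0,0],"claw": 0},{"offset": [-0.005,0.003,0.09],"rotation": [0,0,0],"claw": 0},{"offset": [-0.005,0.003,0.09],"rotation": [0,0,0],"claw": 0},{"offset": [-0.005,0.003,0.09],"rotation": [0,0,0],"claw": 0},{"offset": [-0.005,0.003,0.09],"rotation": [0,0,0],"claw": 0}]' --force 110

```text
clock: 10.15
tcp_pos: [0.4582, -0.2111, 0.0794]
orientation: [-0.043, 3.14, -0.002]
contact_force: [-0.9, 0.7, 9.7]
grip_width: 0.0145
gripper_force: 110.9
```

```bash
python3 fit.py
```

```text
10.15 [-0.86  0.72  9.71] [ 0.139  0.426 -0.035] [ 0.85  0.49 -0.66  2.05  0.45  0.74  1.5 ]
now [ 0.4582 -0.2111  0.0794] yaw 91.56 offset [0.009 0.009 0.009] rot [-0.001  0.001 -0.001]
flange (array([ 0.4595, -0.2105]), np.float64(0.0005), 30, np.float64(0.06762201271857868))
base (array([ 0.4598, -0.2102]), np.float64(0.0009), 30, np.float64(0.016506542444940826))
[265 205  13  13 120] [ 0.4296 -0.2406  0.0186]
[265 270   7   8  13] [ 0.4703 -0.2429  0.0167]
[250 280   8   5  17] [ 0.4754 -0.2526  0.0164]
```

Call:
drive_tool --rows '[{"offset": [0,0.003,0.01],"rotation": [0,0,0],"claw": 0},{"offset": [0,0.003,0.015],"rotation": [0,0,0],"claw": 0},{"offset": [0,0.003,0.015],"rotation": [0,0,0],"claw": 0},{"offset": [0,0.003,0.015],"rotation": [0,0,0],"claw": 0}]'

```text
clock: 10.53
tcp_pos: [0.4583, -0.211, 0.0785]
orientation: [-0.042, 3.14, -0.004]
contact_force: [-8.1, 1.2, 25.1]
grip_width: 0.0147
gripper_force: 113.0
```

Call:
drive_tool --rows '[{"offset": [0.004,0,0],"rotation": [0,0,0.04],"claw": 0},{"offset": [0.004,0.001,0],"rotation": [0,0,0.08],"claw": 0},{"offset": [0.003,0.001,0],"rotation": [0,0,0.12],"claw": 0},{"offset": [0.003,0.002,0],"rotation": [0,0,0.16],"claw": 0},{"offset": [0.003,0.002,0],"rotation": [0,0,0.2],"claw": 0},{"offset": [0.002,0.003,0],"rotation": [0,0,0.24],"claw": 0},{"offset": [0.002,0.003,0],"rotation": [0,0,0.28],"claw": 0},{"offset": [0.002,0.003,0],"rotation": [0,0,0.32],"claw": 0},{"offset": [0.001,0.004,0],"rotation": [0,0,0.36],"claw": 0},{"offset": [0.001,0.004,0],"rotation": [0,0,0.4],"claw": 0},{"offset": [0.001,0.004,0],"rotation": [0,0,0.4],"claw": 0}]'

```text
clock: 11.45
tcp_pos: [0.4604, -0.2095, 0.0786]
orientation: [1.185, 2.903, 0.001]
contact_force: [-1.2, 3.6, 18.4]
grip_width: 0.0145
gripper_force: 112.0
```

Run:
```python
from bench import *
from h import *
o=get_obs();print(o["contact_force"].round(1),o["moment"].round(3),o["joints"].round(2));plan(o,[.4583,-.211,.0785],-.5)
```

```text
[-1.2  3.6 18.4] [ 0.576  0.303 -0.027] [ 0.69  0.45 -0.47  2.06  0.32  0.69  0.81]
now [ 0.4604 -0.2095  0.0786] yaw 45.59 offset [ 0.003 -0.017  0.001] rot [0.002 0.002 0.402]
```

Call:
drive_tool --rows '[{"offset": [0,0,0.003],"rotation": [0,0,0.04],"claw": 0},{"offset": [0,0,0.003],"rotation": [0,0,0.08],"claw": 0},{"offset": [0,-0.002,0.003],"rotation": [0,0,0.12],"claw": 0},{"offset": [0,-0.002,0.003],"rotation": [0,0,0.16],"claw": 0},{"offset": [0,-0.003,0.003],"rotation": [0,0,0.2],"claw": 0},{"offset": [0,-0.003,0.003],"rotation": [0,0,0.24],"claw": 0},{"offset": [0,-0.004,0.003],"rotation": [0,0,0.28],"claw": 0},{"offset": [0,-0.004,0.003],"rotation": [0,0,0.32],"claw": 0},{"offset": [0,-0.004,0.003],"rotation": [0,0,0.35],"claw": 0},{"offset": [0,-0.004,0.003],"rotation": [0,0,0.38],"claw": 0},{"offset": [0,-0.004,0.003],"rotation": [0,0,0.38],"claw": 0},{"offset": [0,-0.004,0.003],"rotation": [0,0,0.38],"claw": 0}]'

```text
clock: 12.45
tcp_pos: [0.4605, -0.2099, 0.0786]
orientation: [2.173, 2.261, 0.005]
contact_force: [-1.4, 3.6, 21.8]
grip_width: 0.0143
gripper_force: 112.6
```

```bash
cat > s.py <<'E'
from bench import *
from h import *
import sys
o=get_obs();print(o["clock"],o["contact_force"].round(1),o["moment"].round(3),o["joints"].round(2),o["gripper_force"]);plan(o,[.4583,-.211,.0785],-.5)
d=grab_frame("wrist");cv2.imwrite(sys.argv[1],cv2.resize(d["frame"][60:420,140:500],None,fx=1.6,fy=1.6)[:,:,::-1])
E
python3 s.py pics/w5.png
```

```text
12.45 [-1.4  3.6 21.8] [0.722 0.366 0.045] [ 0.54  0.43 -0.29  2.07  0.19  0.66  0.17] 112.56033182144165
now [ 0.4605 -0.2099  0.0786] yaw 2.27 offset [-0.007 -0.015  0.001] rot [0.003 0.001 0.024]
```

View pics/w5.png

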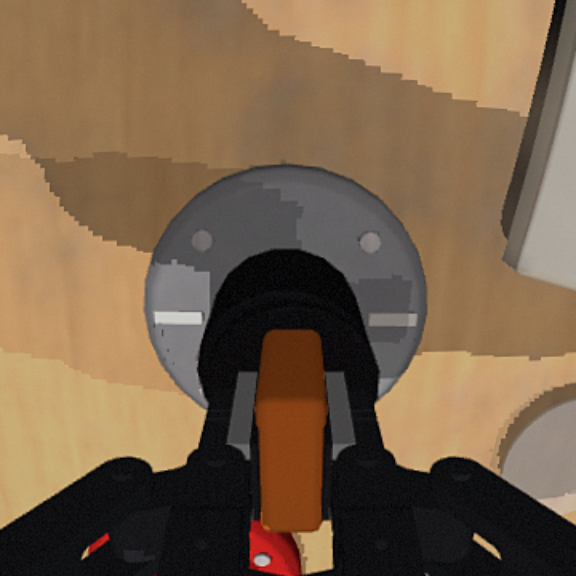

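The grip is now square to the slot bars at (178,318) and (392,320), with the flange down on the tube. I'll add a last small turn to the stop and hold.

Call:
drive_tool --rows '[{"offset": [0,0,0.002],"rotation": [0,0,0.012],"claw": 0},{"offset": [0,0,0.002],"rotation": [0,0,0.024],"claw": 0},{"offset": [0,0,0.002],"rotation": [0,0,0.024],"claw": 0},{"offset": [0,0,0.002],"rotation": [0,0,0.024],"claw": 0},{"offset": [0,0,0.002],"rotation": [0,0,0.024],"claw": 0},{"offset": [0,0,0.002],"rotation": [0,0,0.024],"claw": 0}]'

```text
clock: 13.0
tcp_pos: [0.4606, -0.2099, 0.0786]
orientation: [2.225, 2.209, 0.006]
contact_force: [-1.3, 4.9, 24.7]
grip_width: 0.0145
gripper_force: 113.1
```

Run:
```python
from bench import *
from h import *
o=get_obs();print(o["contact_force"].round(1),o["moment"].round(3),abs(o["qvel"]).max(),o["gripper_force"]);plan(o,[.4583,-.211,.0785],-.5)
d=grab_frame("wrist");W=fish(d);H=hsv(d);ok=d["z_map"]>0
C=np.array([.4595,-.21]);r=np.hypot(W[...,0]-C[0],W[...,1]-C[1])
T=W[ok&(r<.035)&(H[...,1]>150)&(H[...,0]<22)&(W[...,2]>.1035)];print(len(T),T.mean(0),rect(T))
```

```text
[-1.3  4.9 24.7] [0.762 0.593 0.353] 0.0024797392963714507 113.07883501052856
now [ 0.4606 -0.2099  0.0786] yaw -0.43 offset [-0.007 -0.015  0.001] rot [0.003 0.001 0.001]
3634 [ 0.45992015 -0.20759651  0.10931433] (array([ 0.45998151, -0.21049261]), (40.57256317138672, 66.68571472167969), 89.6025390625, [[426.5, -230.5], [493.20001220703125, -231.0], [493.5, -190.39999389648438], [426.79998779296875, -190.0]])
```

The moment about the vertical rose from 0.045 to 0.353 N m, so the collar is at its stop. The flange is pressed home at about 25 N and the arm is at rest.

```bash
python3 -c "
from bench import *
print(hand_in())"
```

```text
the job is handed in; nothing more can be done
None
```

I handed the job in with the orange cartridge held in the black socket, its flange pressed home at about 25 N and twisted about 92° clockwise to the stop. The grip is about 113 N; `hand_in()` returned no verdict, so I don't have the judged result.

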